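# Start the collar nut on its hold-down stud

## Task

One of the bench's three hold-down studs has a collar nut just perched on its tip, not yet on the thread. Back it off (counterclockwise from above) until it drops into the thread, then turn it clockwise again to about where it began, or a little further, so that the thread has caught it, and let go. Leave the spare nut on the bench where it lies.

Things in the scene. Friction and masses are not known exactly. Their poses are not given: they have to be found in the camera images.
- nut: loose steel collar nut (0.3-0.65 kg) perched on the stud: hexagon 50 across flats (z 10 to 45) over a round collar 70 wide, 10 thick. Origin: centre of its underside, z up; flats face its x axis and every 60 deg. 2 mm loose fit, may sit a little crooked. Right-hand two-start thread, turns freely. Backing off lifts it up to 3 mm, then it drops about 9 when let go or pressed with a few N; gripping fingers hold it up
- nut_mark (a point): small pale dot on the nut's collar, on the nut's x axis, 30 mm from its centre, 10 above its underside. Angles from above against the stud's x axis: starts 3 to 33 deg clockwise of it; the nut can drop once 30 to 45 deg counterclockwise (50 to 55 is sure); turned clockwise after that, the nut goes down under the thread, 20 mm a turn
- stud: fixed upright steel stud under that nut, on a bolted square plate 100 x 100 x 12, x axis square to a side. Origin: centre of the plate's underside, z up. Coarse thread 35 wide up to 60 high, ending at the +x and -x sides, then a smooth pin 23 wide up to 108. The nut's underside starts 55 to 57 high. Two like posts 140 to 420 mm away centre to centre: one with its nut run down to the plate, one bare
- spare: loose spare collar nut of the same shape lying on the bench beyond the studs, 45 high; origin: centre of its underside. Not to be used
Things that resemble listed ones, but are neither listed nor needed, are in the scene too. Leave any pink look-alike of the nut alone.

How it is judged:
By the outcome, as a careful person would: the job done as asked, in the order asked, and still so for the second after the job is handed in, with the robot touching nothing.
It also fails if it takes over 38 s, if anything falls off the work surface, if the arm or the gripper's body presses on something with over 40 N, if the wrist force passes 120 N, or if a joint passes its speed limit or range.

## Robot

A 7-joint arm with a two-finger parallel gripper is mounted at the origin on the work surface. World frame = base frame: x ahead of the robot, y to its left, z up, the work surface at z = 0. Lengths are in m, angles in rad, forces in N, time in s.
With the tool pointing down it reaches from about 0.4 to 0.85 m from the base axis. Payload 10.4 kg.
Tool frame: the origin (TCP) lies midway between the tips of the shut fingers; the grasp point (between the pads) lies 19 mm behind it; z points along the fingers, y is the line along which they close (so a half turn about z gives the same grasp; the last joint's range is limited). The gripper opens to 85 mm and grips with 20 to 120 N. Pads are 22 mm wide; open, the fingers measure 114 mm over their backs; the gripper's body (76 mm by 85 mm) begins 54 mm behind the grasp point. The pads swing forward as they close: fully open they stand 13 mm farther back than shut.
Start: joints at [-1.331, 0.332, -0.065, 1.46, 0.022, 1.35, -0.088], TCP at [0.162, 0.604, 0.193] pointing down, gripper open.
Joint ranges: [-2.6, 2.6], [-0.5, 2.12], [-1.47, 1.34], [0.16, 2.42], [-1.27, 4.41], [0.06, 2.06], [-2.6, 2.6]. Speed limits (rad/s): [2.22, 2.22, 2.79, 2.79, 3.14, 3.14, 3.14].

## Interface

Orientations are given as a unit quaternion [x, y, z, w].
In Python, from workcell import monitor, eyes, manip gives the robot as it stands.
- The arm moves only by the tool send_rows, never from a script. Its arguments are lists of equal length, an entry for each row: "offset": the shift along the tool's x, y, z in mm, a list of three; "roll": the turn about the tool's z in rad. In form: {"offset": [[tx, ty, tz], ...], "roll": [roll, ...]}. A call has exactly 5 rows; each row is the pose to reach, as a shift and turn from the pose commanded when the call began, along the tool's axes at that moment; what a row does not reach only later rows make up. A row lasts 1/12 s, in which the tool goes at most 41.7 mm and 7.16 degrees, less where a joint would pass 70% of its speed; a pose out of reach is approached as far as the arm can. A call with a gripper value outside its range is refused whole. "jaw" is the opening, from 0 (shut) to 1 (fully open), set as the call begins (left out, the last holds). The fingers move at their own pace and stop on an object; "newtons" is the grip in N (left out, the last holds). Time passes only in rows, so rows that repeat a pose let the fingers close, or fill a call up. It gives the time, the measured TCP pose, the force and the opening at its end, in the units of the state.
- monitor.get_obs(): the state, without advancing time (a new reading comes with each control period).
- eyes.camera(name): name is "side" or "top"; returns (picture, depth): 400x640x3 uint8, blue, green, red; 400x640 float32, m along the optical axis (not along the pixel's ray), 0 where there is no reading.
- eyes.camera_params(name): a dict with "fovy" (degrees; the focal length in pixels is half the picture's height over the tangent of half this angle, whatever the lens; pixels are square), "cx", "cy" (the principal point, pixels), "R" (3x3) and "t" (3): a world point X has camera coordinates R X + t. Camera axes: x right, y down, z forward; pixel columns grow to the right and rows downward; lengths in m; the calibration is good to about 2 mm. A picture is of the moment at which its call begins. camera_params takes no time and is no camera call.
- manip.hand_in(): hands the job in, once; it reports no verdict.
The state is a dict: "clock": time; "joint_pos": joint angles; "joint_velocities": joint speeds; "tau": joint torques, N m; "position": TCP position; "ee_rot": TCP orientation; "ft_force": force on the tool from outside, world axes, zero at the start; "torque": the same for the moment, N m; "grip_width": opening from 0.0 (shut) to 1.0 (fully open).
Only numpy, scipy, OpenCV 4.12 (cv2) and the standard library are available. Lean on these libraries where they do the work, as an engineer would, in place of code of your own. Each camera call takes 0.05 s, during which the arm holds its last target. There are 200 camera calls.

## Working session

There is one attempt and no reset: what is moved stays moved. The work goes in short steps, Python scripts to look and compute and a tool call to move; the robot and the scene stay as the last step left them, time stands still between calls to the robot, and variables do not carry over. Pictures are saved under pics/ and viewed, on a budget of 10 in all, crops included, one or two more only if the job needs it, and the job is handed in when it is done.

Besides the shell and the picture viewer there is one more tool, called after "Emit:" in YAML: its name, and indented under it one key for each argument. send_rows: Moves the arm, as the interface text tells. Its arguments: {"type":"object","properties":{"offset":{"type":"array"},"roll":{"type":"array"},"jaw":{"type":"number"},"newtons":{"type":"number"}},"required":["offset","roll"]}

```bash
mkdir -p pics; cat > h.py <<'E'
import numpy as np, cv2
from workcell import monitor, eyes, manip
def grab(n,tag):
    p,d=eyes.camera(n); cv2.imwrite(f'pics/{tag}.png',p); np.save(f'pics/{tag}.npy',d); return p,d
def K(n):
    c=eyes.camera_params(n); return c,200/np.tan(np.radians(c['fovy'])/2)
def world(n,u,v,d):
    c,f=K(n); X=np.array([(u-c['cx'])/f*d,(v-c['cy'])/f*d,d]); return np.array(c['R']).T@(X-np.array(c['t']))
def atz(n,u,v,z):
    c,f=K(n); R=np.array(c['R']);o=-R.T@np.array(c['t']);r=R.T@np.array([(u-c['cx'])/f,(v-c['cy'])/f,1]); return o+r*(z-o[2])/r[2]
E
python3 - <<'E'
from h import *
for n in('top','side'):
    grab(n,n+'0'); c,f=K(n); print(n,f,c)
o=monitor.get_obs(); print(o)
E
```

```text
top 388.7524246492013 {'fovy': 54.44858207193629, 'cx': 321.8122888391095, 'cy': 201.71226323062288, 'R': array([[-0.02479885, -0.99964937, -0.00928166],
       [-0.9929489 ,  0.0257071 , -0.11572218],
       [ 0.11592021,  0.00634643, -0.99323825]]), 't': array([-0.05666157,  0.61560405,  0.84580868])}
side 498.0403918222602 {'fovy': 43.75820909540457, 'cx': 322.04632850747214, 'cy': 205.0695963869237, 'R': array([[-0.9654583 , -0.26031321, -0.01128245],
       [-0.14472255,  0.57175293, -0.8075605 ],
       [ 0.21666944, -0.77803317, -0.58967681]]), 't': array([0.57539785, 0.19143651, 0.8382584 ])}
{'clock': 0.1, 'joint_pos': array([-1.33061517,  0.33279867, -0.06467941,  1.46085355,  0.02160766,
        1.34990488, -0.08848601]), 'joint_velocities': array([ 0.00039317, -0.0024512 ,  0.00042895, -0.00268521, -0.00013414,
        0.00115361, -0.00080306]), 'tau': array([ 1.92614978e-03, -6.26744914e+01,  4.94941045e-02, -3.92431712e+01,
        1.63609145e-02,  6.94077156e-03, -1.68453624e-05]), 'position': array([0.16227476, 0.60316784, 0.19190353]), 'ee_rot': array([ 1.31005228e-01,  9.91381474e-01, -6.32702923e-04, -4.73641485e-05]), 'ft_force': array([-1.03996655, -0.328771  , -0.33940894]), 'torque': array([-0.01345678, -0.00205155,  0.01185391]), 'grip_width': 0.9990587319306177}
```

View pics/top0.png

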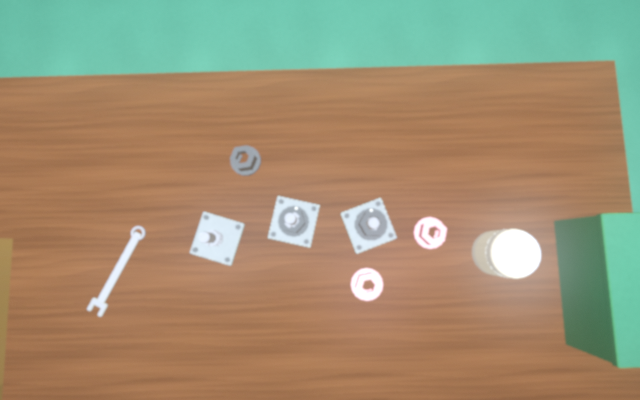

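View pics/side0.png

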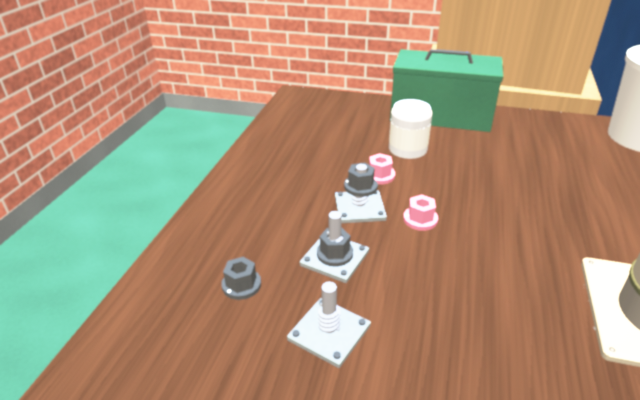

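The top view shows the perched nut at about (370,224). The middle stud has its nut run down, the left one is bare, and the spare lies at (245,160). The side view shows the perched nut at about (361,180). I'll enlarge both.

```bash
python3 - <<'E'
from h import *
a=cv2.imread('pics/top0.png')[190:260,335:405]; b=cv2.imread('pics/side0.png')[150:230,322:402]
cv2.imwrite('pics/crop0.png',np.hstack([cv2.resize(a,(400,400),interpolation=2),cv2.resize(b,(400,400),interpolation=2)]))
d=np.load('pics/top0.npy')
for u,v in [(374,223),(360,223),(350,215),(370,209),(330,260)]: print(u,v,world('top',u,v,d[v,u]).round(4))
d=np.load('pics/side0.npy')
for u,v in [(361,167),(352,175),(345,210)]: print(u,v,world('side',u,v,d[v,u]).round(4))
E
```

```text
374 223 [ 0.5585 -0.1793  0.108 ]
360 223 [ 0.5596 -0.1509  0.1021]
350 215 [ 0.5839 -0.1365  0.0139]
370 209 [ 0.5916 -0.177   0.0668]
330 260 [ 0.4817 -0.0876  0.0023]
361 167 [ 0.5588 -0.1769  0.1094]
352 175 [ 0.5742 -0.1618  0.0967]
345 210 [ 0.5853 -0.1513  0.0118]
```

View pics/crop0.png

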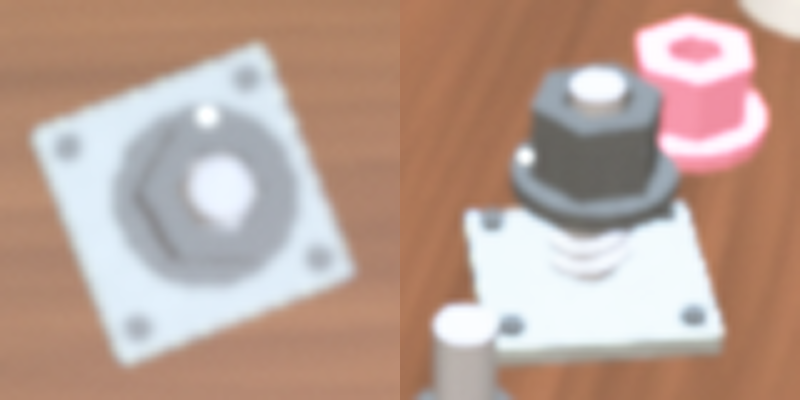

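The left half of the crop (top view) shows the plate corners at crop pixels (262,42), (352,270), (122,365) and (32,133), the dot at (207,116) and the pin tip at (222,187). The side half confirms the nut is perched with the dot to its left.

```bash
python3 - <<'E'
from h import *
T=lambda u,v,z: atz('top',335+(u+.5)/400*70-.5,190+(v+.5)/400*70-.5,z)
C=np.array([T(*p,.012)[:2] for p in [(262,42),(352,270),(122,365),(32,133)]])
print(C.round(4),'centre',C.mean(0).round(4))
E=np.roll(C,-1,0)-C; print('len',np.linalg.norm(E,axis=1).round(4),'ang',np.degrees(np.arctan2(E[:,1],E[:,0])).round(1))
print('pin',T(222,187,.108)[:2].round(4))
cs=np.array([T(*p,.0605)[:2] for p in [(112,195),(298,195),(207,103),(207,288)]]); print('collar',cs.round(4),cs[:2].mean(0),cs[2:].mean(0))
m=T(207,116,.066)[:2]
S=lambda u,v,z: atz('side',322+(u+.5)/5-.5,150+(v+.5)/5-.5,z)
ms=S(525,156,.066) if 0 else S(125,156,.066); pins=S(198,86,.108)
print('mark',m.round(4),ms.round(4),'pin side',pins.round(4))
for c in (C.mean(0),T(222,187,.108)[:2]):
  d=m-c; print(np.linalg.norm(d),np.degrees(np.arctan2(d[1],d[0])))
q=monitor.get_obs()['ee_rot']
from scipy.spatial.transform import Rotation as Ro
print(Ro.from_quat(q).as_matrix().round(3))
E
```

```text
[[ 0.6244 -0.2088]
 [ 0.531  -0.241 ]
 [ 0.4954 -0.1473]
 [ 0.5896 -0.114 ]] centre [ 0.5601 -0.1778]
len [0.0988 0.1003 0.0999 0.1009] ang [-160.9  110.8   19.4  -69.8]
pin [ 0.56   -0.1782]
collar [[ 0.5608 -0.142 ]
 [ 0.559  -0.213 ]
 [ 0.5952 -0.1796]
 [ 0.5245 -0.1769]] [ 0.55991407 -0.17746658] [ 0.55987344 -0.17824325]
mark [ 0.5897 -0.1788] [ 0.59   -0.1834  0.066 ] pin side [ 0.5589 -0.18    0.108 ]
0.02963831385365033 -1.916863991091414
0.029753981520601755 -1.199323260725964
[[-0.966  0.26  -0.   ]
 [ 0.26   0.966 -0.001]
 [-0.    -0.001 -1.   ]]
```

Both views agree: the stud centre is (0.560,-0.178) and its x axis is at about 19.6°. The mark is at about -3° world, so about 22° clockwise of that axis, within the stated range. I'll move there along an arc.

Emit:
send_rows:
  offset:
    - [-39,-8,0]
    - [-78,-16,0]
    - [-118,-24,0]
    - [-157,-32,0]
    - [-196,-40,0]
  roll: [0.054,0.108,0.162,0.216,0.27]

```text
clock: 0.52
position: [0.3427, 0.5127, 0.1924]
ee_rot: [0.265, 0.964, -0.0, -0.0]
ft_force: [0.5, 0.7, -0.5]
grip_width: 0.998
```

Emit:
send_rows:
  offset:
    - [-39,-7,0]
    - [-78,-14,0]
    - [-118,-21,0]
    - [-157,-28,0]
    - [-196,-35,0]
  roll: [0.054,0.108,0.162,0.216,0.27]

```text
clock: 0.93
position: [0.4934, 0.3826, 0.1924]
ee_rot: [0.392, 0.92, -0.0, -0.0]
ft_force: [0.4, 1.7, 0.3]
grip_width: 1.002
```

Emit:
send_rows:
  offset:
    - [-39,-6,0]
    - [-78,-12,0]
    - [-118,-18,0]
    - [-157,-24,0]
    - [-196,-30,0]
  roll: [0.054,0.108,0.162,0.216,0.27]
  jaw: 1

```text
clock: 1.35
position: [0.6075, 0.2207, 0.1923]
ee_rot: [0.512, 0.859, -0.0, -0.0]
ft_force: [0.6, 0.8, 0.8]
grip_width: 1.002
```

```bash
cat > to.py <<'E'
import sys; from h import *
from scipy.spatial.transform import Rotation as Ro
x,y,z,a=map(float,sys.argv[1:5]); o=monitor.get_obs(); M=Ro.from_quat(o['ee_rot']).as_matrix()
az=np.degrees(np.arctan2(M[1,1],M[0,1])); r=(az-a+90)%180-90 if len(sys.argv)<6 else az-a
print('t',o['clock'],'p',o['position'].round(4),'az',az.round(2),'q7',o['joint_pos'][6].round(3),'tilt',M[:,2].round(3),'F',o['ft_force'].round(1),'g',o['grip_width'])
print('offset mm',(M.T@(np.array([x,y,z])-o['position'])*1000).round(1),'roll',np.radians(r).round(3))
E
python3 to.py .56 -.178 .193 -3
```

```text
t 1.35 p [0.6075 0.2207 0.1923] az 28.39 q7 0.167 tilt [-0. -0. -1.] F [0.6 0.8 0.8] g 1.0020301270335554
offset mm [-328.2 -231.3   -0.6] roll 0.548
```

Emit:
send_rows:
  offset:
    - [-33,-23,0]
    - [-66,-46,0]
    - [-98,-69,0]
    - [-131,-93,0]
    - [-164,-116,0]
  roll: [0.054,0.108,0.162,0.216,0.27]

```text
clock: 1.77
position: [0.5825, 0.0211, 0.1923]
ee_rot: [0.623, 0.782, -0.0, -0.0]
ft_force: [1.3, 0.4, 0.6]
grip_width: 1.004
```

```bash
python3 to.py .56 -.178 .15 -3
```

```text
t 1.7667 p [0.5825 0.0211 0.1923] az 12.91 q7 0.203 tilt [-0.001  0.    -1.   ] F [1.3 0.4 0.6] g 1.0044822397514965
offset mm [-189.1  -66.3   42.3] roll 0.278
```

Emit:
send_rows:
  offset:
    - [-38,-13,0]
    - [-76,-26,0]
    - [-114,-40,0]
    - [-152,-53,10]
    - [-189,-66,25]
  roll: [0.056,0.112,0.168,0.224,0.28]

```text
clock: 2.18
position: [0.5619, -0.178, 0.1686]
ee_rot: [0.726, 0.687, 0.001, 0.001]
ft_force: [0.5, -0.2, 0.3]
grip_width: 1.001
```

```bash
python3 to.py .56 -.178 .070 -3; python3 - <<'E'
from h import *
p,_=grab('side','side1'); a=p[90:250,260:460]; cv2.imwrite('pics/s1.png',cv2.resize(a,(800,640)[:2],interpolation=2)[:600])
E
```

```text
t 2.1833 p [ 0.5619 -0.178   0.1686] az -3.14 q7 0.315 tilt [ 0.003 -0.    -1.   ] F [ 0.5 -0.2  0.3] g 1.001240130297682
offset mm [-0.2 -2.1 98.6] roll -0.002
```

View pics/s1.png

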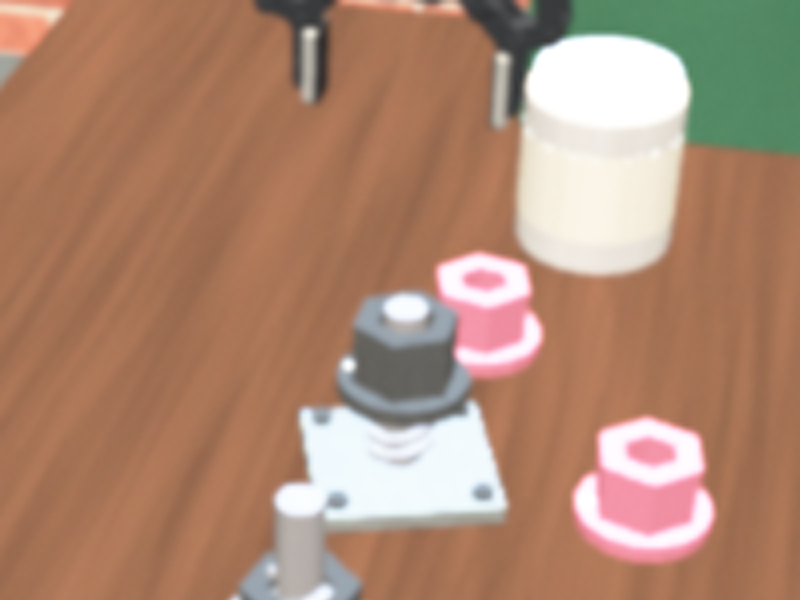

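The gripper is centred over the nut (finger midpoint at (404,109), nut at (404,310)). The other nuts and the jar are clear, so I'll descend.

Emit:
send_rows:
  offset:
    - [0,0,25]
    - [0,0,50]
    - [0,0,75]
    - [0,0,98]
    - [0,0,98]
  roll: [0,0,0,0,0]

```text
clock: 2.65
position: [0.5586, -0.1746, 0.065]
ee_rot: [0.725, 0.689, -0.002, -0.003]
ft_force: [-1.3, -0.1, 0.4]
grip_width: 1.001
```

```bash
python3 to.py .56 -.178 .070 -3
```

```text
t 2.65 p [ 0.5586 -0.1746  0.065 ] az -2.97 q7 0.36 tilt [-0.007  0.001 -1.   ] F [-1.3 -0.1  0.4] g 1.0014601816674846
offset mm [-3.3  1.5 -5. ] roll 0.001
```

Emit:
send_rows:
  offset:
    - [0,0,0]
    - [0,0,0]
    - [0,0,0]
    - [0,0,0]
    - [0,0,0]
  roll: [0,0,0,0,0]

```text
clock: 3.07
position: [0.5624, -0.1758, 0.0708]
ee_rot: [0.725, 0.689, 0.001, 0.001]
ft_force: [-0.2, 0.3, 0.2]
grip_width: 1.0
```

```bash
python3 to.py .56 -.178 .070 -3
```

```text
t 3.0667 p [ 0.5624 -0.1758  0.0708] az -2.97 q7 0.359 tilt [ 0.002 -0.    -1.   ] F [-0.2  0.3  0.2] g 1.0000745373468662
offset mm [-2.3 -2.3  0.8] roll 0.0
```

Emit:
send_rows:
  offset:
    - [-2,-2,0]
    - [-2,-2,0]
    - [-2,-2,0]
    - [-2,-2,0]
    - [-2,-2,0]
  roll: [0,0,0,0,0]

```text
clock: 3.48
position: [0.5597, -0.1776, 0.0697]
ee_rot: [0.725, 0.689, 0.0, -0.0]
ft_force: [-0.7, -0.5, 0.2]
grip_width: 0.999
```

Emit:
send_rows:
  offset:
    - [0,0,0]
    - [0,0,0]
    - [0,0,0]
    - [0,0,0]
    - [0,0,0]
  roll: [0,0,0,0,0]
  jaw: 0.45
  newtons: 35

```text
clock: 3.9
position: [0.5596, -0.1776, 0.0696]
ee_rot: [0.725, 0.688, -0.0, -0.0]
ft_force: [0.3, -0.0, -0.1]
grip_width: 0.45
```

```bash
python3 to.py .56 -.178 .070 -3
```

```text
t 3.9 p [ 0.5596 -0.1776  0.0696] az -2.98 q7 0.363 tilt [-0.  0. -1.] F [ 0.3 -0.  -0.1] g 0.44975047206698315
offset mm [-0.4  0.4 -0.4] roll 0.0
```

A jaw of 0.45 (38 mm if linear) is narrower than the 50 mm hex. I need to look before going on.

```bash
python3 - <<'E'
from h import *
p,_=grab('side','side2'); q,_=grab('top','top2'); a=p[120:220,310:410]; b=q[170:270,320:420];cv2.imwrite('pics/s2.png',np.hstack([cv2.resize(x,(400,400),interpolation=2) for x in(a,b)]))
E
```

```text
(no output)
```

View pics/s2.png

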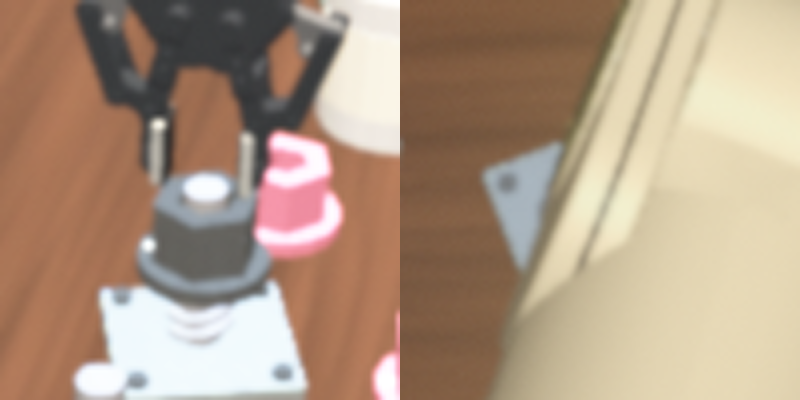

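The fingers look behind or above the nut instead of around it. I'll check the depth at the fingertips.

```bash
python3 - <<'E'
from h import *
d=np.load('pics/side2.npy'); p=cv2.imread('pics/side2.png')
for v in (152,156,160,164,166,168): print(v,[(u,world('side',u,v,d[v,u]).round(3).tolist()) for u in (347,349,350,371,372)])
print([(u,v,world('side',u,v,d[v,u]).round(3).tolist()) for u,v in [(361,167),(361,182),(355,177),(330,140)]])
d1=np.load('pics/side1.npy')
print([(u,v,world('side',u,v,d1[v,u]).round(3).tolist()) for u,v in [(337,110),(337,113),(385,116),(385,119),(361,167)]])
E
```

```text
152 [(347, [0.587, -0.169, 0.145]), (349, [0.583, -0.167, 0.147]), (350, [0.581, -0.168, 0.147]), (371, [0.538, -0.168, 0.153]), (372, [0.535, -0.164, 0.156])]
156 [(347, [0.402, 0.693, 0.655]), (349, [0.583, -0.171, 0.135]), (350, [0.581, -0.169, 0.137]), (371, [0.538, -0.167, 0.144]), (372, [0.535, -0.165, 0.146])]
160 [(347, [0.588, -0.172, 0.125]), (349, [0.582, -0.167, 0.129]), (350, [0.581, -0.168, 0.128]), (371, [0.537, -0.165, 0.136]), (372, [0.535, -0.165, 0.137])]
164 [(347, [0.627, -0.356, 0.0]), (349, [0.582, -0.167, 0.119]), (350, [0.58, -0.167, 0.119]), (371, [0.536, -0.165, 0.127]), (372, [0.534, -0.165, 0.127])]
166 [(347, [0.624, -0.344, 0.002]), (349, [0.582, -0.166, 0.115]), (350, [0.58, -0.168, 0.114]), (371, [0.536, -0.164, 0.123]), (372, [0.534, -0.166, 0.122])]
168 [(347, [0.623, -0.337, 0.001]), (349, [0.619, -0.341, -0.001]), (350, [0.582, -0.177, 0.103]), (371, [0.536, -0.169, 0.115]), (372, [0.534, -0.166, 0.117])]
[(361, 167, [0.558, -0.175, 0.111]), (361, 182, [0.553, -0.153, 0.089]), (355, 177, [0.567, -0.158, 0.095]), (330, 140, [0.699, -0.467, 0.0])]
[(337, 110, [0.608, -0.167, 0.237]), (337, 113, [0.609, -0.169, 0.23]), (385, 116, [0.515, -0.165, 0.236]), (385, 119, [0.514, -0.164, 0.23]), (361, 167, [0.559, -0.181, 0.107])]
```

The fingertips are really about 40 mm above the reported TCP height: depth puts them at z≈0.114, level with the pin top. Laterally they're right, and nothing has been touched. I'll open and descend about 37 mm in steps, watching the force.

Emit:
send_rows:
  offset:
    - [0,0,0]
    - [0,0,0]
    - [0,0,0]
    - [0,0,0]
    - [0,0,0]
  roll: [0,0,0,0,0]
  jaw: 1

```text
clock: 4.42
position: [0.5596, -0.1776, 0.0697]
ee_rot: [0.725, 0.688, 0.0, -0.0]
ft_force: [-0.2, -0.1, 0.3]
grip_width: 0.998
```

Emit:
send_rows:
  offset:
    - [0,0,8]
    - [0,0,16]
    - [0,0,24]
    - [0,0,32]
    - [0,0,37]
  roll: [0,0,0,0,0]

```text
clock: 4.83
position: [0.5589, -0.1774, 0.031]
ee_rot: [0.725, 0.688, -0.001, -0.001]
ft_force: [0.5, 0.8, -0.6]
grip_width: 0.998
```

```bash
python3 to.py .56 -.178 .033 -3; python3 - <<'E'
from h import *
p,d=grab('side','side3'); a=p[120:220,310:410];cv2.imwrite('pics/s3.png',cv2.resize(a,(500,500),interpolation=2))
E
```

```text
t 4.8333 p [ 0.5589 -0.1774  0.031 ] az -2.98 q7 0.385 tilt [-0.002  0.    -1.   ] F [ 0.5  0.8 -0.6] g 0.997553357212819
offset mm [-0.6  1.1 -2. ] roll 0.0
```

View pics/s3.png

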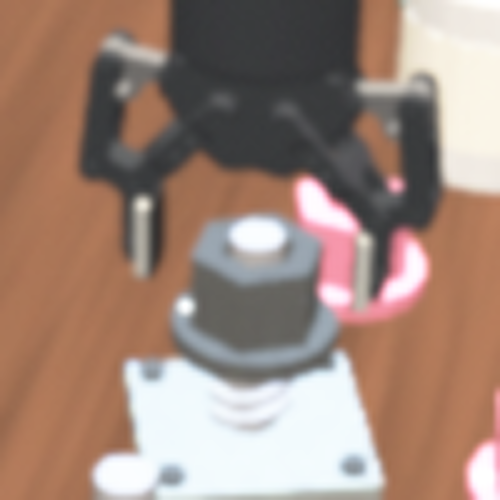

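The fingers now straddle the hex, with tips about 20 mm below its top and clear of the collar. Closing.

Emit:
send_rows:
  offset:
    - [0,0,0]
    - [0,0,0]
    - [0,0,0]
    - [0,0,0]
    - [0,0,0]
  roll: [0,0,0,0,0]
  jaw: 0.4
  newtons: 40

```text
clock: 5.3
position: [0.56, -0.1777, 0.0332]
ee_rot: [0.725, 0.688, 0.0, 0.0]
ft_force: [-1.5, -0.5, 2.8]
grip_width: 0.58
```

```bash
python3 to.py .56 -.178 .033 -3
```

```text
t 5.3 p [ 0.56   -0.1777  0.0332] az -2.98 q7 0.384 tilt [ 0.001  0.    -1.   ] F [-1.5 -0.5  2.8] g 0.579733566868143
offset mm [-0.3  0.1  0.2] roll 0.0
```

Gripped at 0.58, about 49 mm, which matches the hex. Backing off counterclockwise, rising with the thread.

Emit:
send_rows:
  offset:
    - [0,0,-0.3]
    - [0,0,-0.6]
    - [0,0,-0.9]
    - [0,0,-1.2]
    - [0,0,-1.4]
  roll: [-0.09,-0.18,-0.27,-0.36,-0.44]

```text
clock: 5.72
position: [0.5599, -0.1776, 0.0346]
ee_rot: [0.556, 0.831, 0.0, 0.0]
ft_force: [-1.2, 1.3, 3.1]
grip_width: 0.576
```

Emit:
send_rows:
  offset:
    - [0,0,-0.3]
    - [0,0,-0.6]
    - [0,0,-0.9]
    - [0,0,-1.2]
    - [0,0,-1.4]
  roll: [-0.09,-0.18,-0.27,-0.36,-0.44]

```text
clock: 6.13
position: [0.5596, -0.1771, 0.0355]
ee_rot: [0.361, 0.933, 0.0, -0.0]
ft_force: [-1.3, 1.5, -1.9]
grip_width: 0.581
```

Emit:
send_rows:
  offset:
    - [0,0,-0.2]
    - [0,0,-0.2]
    - [0,0,-0.2]
    - [0,0,-0.2]
    - [0,0,-0.2]
  roll: [-0.09,-0.18,-0.27,-0.36,-0.45]

```text
clock: 6.55
position: [0.5589, -0.1774, 0.0349]
ee_rot: [0.144, 0.99, 0.0, -0.001]
ft_force: [-0.7, -0.8, -5.7]
grip_width: 0.579
```

```bash
python3 to.py .56 -.178 .036 73; python3 - <<'E'
from h import *
p,d=grab('side','side4'); a=p[120:220,310:410];cv2.imwrite('pics/s4.png',cv2.resize(a,(500,500),interpolation=2))
E
```

```text
t 6.55 p [ 0.5589 -0.1774  0.0349] az 73.49 q7 1.619 tilt [-0.002  0.    -1.   ] F [-0.7 -0.8 -5.7] g 0.5794114905930232
offset mm [-1.3 -0.3 -1.1] roll 0.008
```

View pics/s4.png

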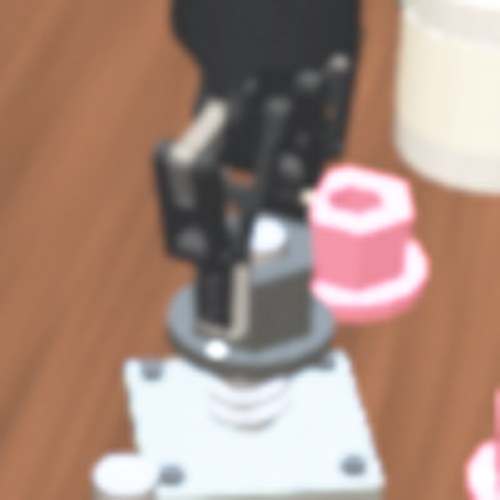

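The nut turned with the grip: the mark at (217,350) sits under the near finger, about 54° counterclockwise of the stud axis, and the wrist carries the nut's weight (-5.7 N). Releasing so it can drop.

Emit:
send_rows:
  offset:
    - [0,0,0]
    - [0,0,0]
    - [0,0,0]
    - [0,0,0]
    - [0,0,0]
  roll: [0,0,0,0,0]
  jaw: 1

```text
clock: 7.02
position: [0.5599, -0.1776, 0.0359]
ee_rot: [0.146, 0.989, 0.0, 0.0]
ft_force: [0.5, 0.5, -0.3]
grip_width: 1.001
```

```bash
python3 to.py .56 -.178 .036 73; python3 - <<'E'
from h import *
p,d=grab('side','side5'); a=p[120:220,310:410];cv2.imwrite('pics/s5.png',cv2.resize(a,(500,500),interpolation=2))
E
```

```text
t 7.0167 p [ 0.5599 -0.1776  0.0359] az 73.17 q7 1.614 tilt [ 0.001 -0.    -1.   ] F [ 0.5  0.5 -0.3] g 1.0009820789678132
offset mm [-0.2 -0.4 -0.1] roll 0.003
```

View pics/s5.png

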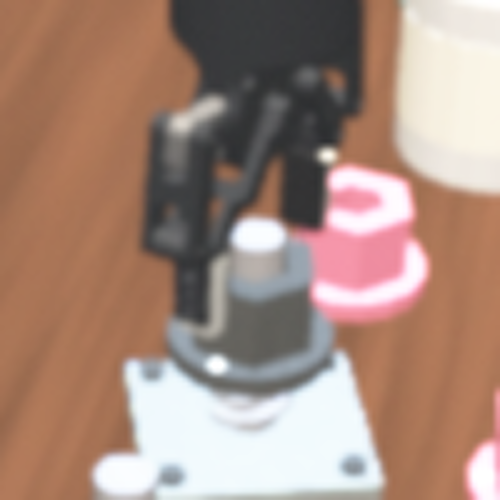

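```bash
python3 - <<'E'
from h import *
for v in (350,364,):
  u,w=310+217.5/5-.5,120+(v+.5)/5-.5
  for z in (.052,.056,.060,.064,.068,.072):
    x=atz('side',u,w,z)[:2]-[.5595,-.178]; print(v,z,np.linalg.norm(x).round(4),np.degrees(np.arctan2(x[1],x[0])).round(1))
E
```

```text
350 0.052 0.0146 15.2
350 0.056 0.0161 36.4
350 0.06 0.0194 52.3
350 0.064 0.0236 63.1
350 0.068 0.0285 70.4
350 0.072 0.0336 75.5
364 0.052 0.0185 49.9
364 0.056 0.0226 61.5
364 0.06 0.0273 69.3
364 0.064 0.0323 74.7
364 0.068 0.0376 78.7
364 0.072 0.043 81.6
```

The nut dropped: the mark's height fell from about 69 to 62 mm (at its known 30 mm radius) with its angle unchanged at about 72°. Following it down and regripping.

Emit:
send_rows:
  offset:
    - [0,0,2]
    - [0,0,4]
    - [0,0,6]
    - [0,0,7]
    - [0,0,7]
  roll: [0,0,0,0,0]

```text
clock: 7.48
position: [0.5594, -0.1775, 0.0282]
ee_rot: [0.146, 0.989, 0.0, -0.0]
ft_force: [-0.9, 0.1, -0.3]
grip_width: 0.999
```

Emit:
send_rows:
  offset:
    - [0,0,0]
    - [0,0,0]
    - [0,0,0]
    - [0,0,0]
    - [0,0,0]
  roll: [0,0,0,0,0]
  jaw: 0.4
  newtons: 40

```text
clock: 7.9
position: [0.5598, -0.1776, 0.029]
ee_rot: [0.146, 0.989, 0.0, 0.0]
ft_force: [-1.6, -0.4, 4.2]
grip_width: 0.582
```

Emit:
send_rows:
  offset:
    - [0,0,0.3]
    - [0,0,0.6]
    - [0,0,0.9]
    - [0,0,1.2]
    - [0,0,1.5]
  roll: [0.09,0.18,0.28,0.38,0.47]

```text
clock: 8.32
position: [0.5601, -0.178, 0.0275]
ee_rot: [0.375, 0.927, -0.0, 0.001]
ft_force: [0.7, -1.4, 1.2]
grip_width: 0.578
```

Forces are small and the nut is following. Continuing.

Emit:
send_rows:
  offset:
    - [0,0,0.3]
    - [0,0,0.6]
    - [0,0,0.9]
    - [0,0,1.2]
    - [0,0,1.5]
  roll: [0.09,0.18,0.28,0.38,0.47]

```text
clock: 8.73
position: [0.5602, -0.1773, 0.0261]
ee_rot: [0.58, 0.815, 0.0, 0.0]
ft_force: [-0.5, 1.3, 5.1]
grip_width: 0.577
```

Emit:
send_rows:
  offset:
    - [0,0,0.3]
    - [0,0,0.6]
    - [0,0,0.9]
    - [0,0,1.2]
    - [0,0,1.5]
  roll: [0.09,0.18,0.28,0.38,0.47]

```text
clock: 9.15
position: [0.5604, -0.1775, 0.0247]
ee_rot: [0.754, 0.657, 0.001, 0.0]
ft_force: [0.3, -0.1, 2.6]
grip_width: 0.577
```

Emit:
send_rows:
  offset:
    - [0,0,0]
    - [0,0,0]
    - [0,0,0]
    - [0,0,0]
    - [0,0,0]
  roll: [0,0,0,0,0]

```text
clock: 9.57
position: [0.5603, -0.1777, 0.0247]
ee_rot: [0.751, 0.66, 0.001, 0.0]
ft_force: [0.8, 0.3, 5.0]
grip_width: 0.579
```

```bash
python3 to.py .56 -.178 .025 -7
```

```text
t 9.5667 p [ 0.5603 -0.1777  0.0247] az -7.43 q7 0.321 tilt [ 0.001 -0.    -1.   ] F [0.8 0.3 5. ] g 0.5788203720440783
offset mm [-0.3 -0.3 -0.3] roll -0.007
```

Now release, rise straight up, back away and look.

Emit:
send_rows:
  offset:
    - [0,0,0]
    - [0,0,0]
    - [0,0,0]
    - [0,0,0]
    - [0,0,0]
  roll: [0,0,0,0,0]
  jaw: 1

```text
clock: 9.98
position: [0.5594, -0.1775, 0.024]
ee_rot: [0.752, 0.659, -0.0, -0.0]
ft_force: [-0.5, -0.3, -0.5]
grip_width: 0.999
```

Emit:
send_rows:
  offset:
    - [0,0,-15]
    - [0,0,-45]
    - [0,0,-80]
    - [0,0,-115]
    - [0,0,-150]
  roll: [0,0,0,0,0]

```text
clock: 10.4
position: [0.5592, -0.1777, 0.1757]
ee_rot: [0.752, 0.659, -0.0, -0.0]
ft_force: [1.2, -0.2, -0.2]
grip_width: 1.0
```

Emit:
send_rows:
  offset:
    - [30,0,0]
    - [65,0,0]
    - [100,0,0]
    - [135,0,0]
    - [170,0,0]
  roll: [0,0,0,0,0]

```text
clock: 10.82
position: [0.5819, -0.0075, 0.1743]
ee_rot: [0.752, 0.659, 0.0, -0.0]
ft_force: [1.0, 0.3, -0.8]
grip_width: 0.998
```

Emit:
send_rows:
  offset:
    - [30,0,0]
    - [65,0,0]
    - [100,0,0]
    - [135,0,0]
    - [170,0,0]
  roll: [0,0,0,0,0]

```text
clock: 11.23
position: [0.6043, 0.1611, 0.1742]
ee_rot: [0.752, 0.659, 0.0, -0.0]
ft_force: [1.3, -0.7, -0.2]
grip_width: 0.999
```

```bash
python3 - <<'E'
from h import *
p,d=grab('side','side6'); q,e=grab('top','top6'); cv2.imwrite('pics/s6.png',np.hstack([cv2.resize(x,(400,400),interpolation=2) for x in(p[150:230,322:402],q[190:260,335:405])]))
print(monitor.get_obs()['clock'],monitor.get_obs()['position'])
E
```

```text
11.3333 [0.60335878 0.16744468 0.17317893]
```

View pics/s6.png

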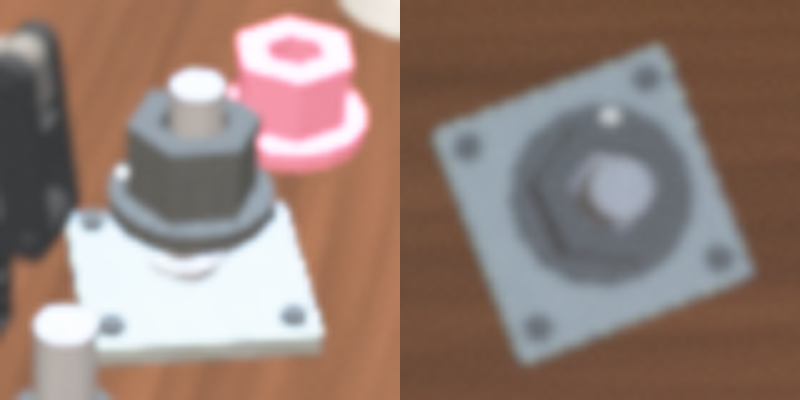

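The nut is clearly lower, with much more pin exposed. The mark is at (210,116) in the top crop and (122,172) in the side crop. A numeric check before handing in:

```bash
python3 - <<'E'
from h import *
for z in(.054,.057,.060):
  for x in (atz('top',335+210.5/400*70-.5,190+116.5/400*70-.5,z),atz('side',322+122.5/5-.5,150+172.5/5-.5,z)):
    v=x[:2]-[.56,-.178]; print(z,np.linalg.norm(v).round(4),np.degrees(np.arctan2(v[1],v[0])).round(1))
d=np.load('pics/side6.npy')
print([world('side',u,v,d[v,u]).round(4).tolist() for u,v in [(352,177),(349,174),(370,178)]])
d=np.load('pics/top6.npy')
print([world('top',u,v,d[v,u]).round(4).tolist() for u,v in [(363,216),(362,223),(366,233)]])
E
```

```text
0.054 0.031 -6.3
0.054 0.034 -18.2
0.057 0.0307 -5.6
0.057 0.032 -11.3
0.06 0.0303 -5.0
0.06 0.0305 -3.5
[[0.574, -0.1614, 0.0921], [0.5826, -0.1712, 0.092], [0.5372, -0.1669, 0.092]]
[[0.5752, -0.1592, 0.0872], [0.5601, -0.1561, 0.0918], [0.539, -0.1639, 0.0895]]
```

```bash
python3 -c "
from workcell import manip,monitor
print(manip.hand_in(), monitor.get_obs()['clock'])"
```

```text
the job is handed in; nothing more can be done
the job is handed in; nothing more can be done
```

The thread has caught the nut, and I've handed the job in. I backed the nut off about 76° counterclockwise, to about 54° past the stud's x axis. I opened the gripper so the nut dropped, then regripped it and turned it about 81° clockwise. Finally I let go and moved the arm well clear, with the clock at about 11.3 s of the 38 s allowed.

**Last checks:**
- **Mark angle:** by the top view it is about 4° clockwise of where it began, in line with the 5° more I turned it back.
- **Height:** the nut's underside is at about 46 mm, down from about 56 at the start. That fits the drop plus the thread's lead.
- **Forces:** no reading was above about 6 N.
- **Other items:** I never went near the spare or the pink look-alikes.

**Disagreements:**
- **Fingertip height:** the fingertips were really about 40 mm higher than the reported tool position. My first close shut on air above the nut without touching it, and I corrected that from the images.
- **Mark angle between cameras:** the top view puts the final mark at -5.6° and the side view at -11.3° (world angles). The side view shifts several degrees with each millimetre of assumed height, so I relied on the top view.

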